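# Read a marked band on the strip densitometer

### The job

Read the marked band on the white strip densitometer: with its strip slide still fully home, press the yellow lamp key all the way down and let it up, then do the same with the blue zero key; leave the grey print key alone. Then take the black tab of the spring-loaded slide and pull it out until the yellow pointer stands at the red marker on the scale, keep it still there for two seconds and finish while still holding it there (the reading is being taken, so do not let go, and never let the slide snap back). Leave the dish, tweezers, timer and brown bottle where they stand.

Things in the scene. Friction and masses are not known exactly. Their poses are not given: they have to be found in the camera images.
- reader: White strip densitometer, fixed. Origin on the bench under the middle of the housing's front; x to its rear, y to its left, z up. Housing x 8 to 148, y +-95 mm; key panel slopes up from z 60 mm at the front to 77 mm at x 72 mm; behind it the read head, 110 mm high. The slide's guide bed juts out in front: x -166 to 6, y -22 to 72 mm, up to 34 mm high.
- lamp_key_top (a point): Middle of the top of the yellow (lamp; left) key of the densitometer's key row, about 77 mm above the bench when up. Cap 22 x 26 mm, stands 9 mm proud of the key panel. The panel slopes 0.22 rad (lower toward the slide's handle, reader -x); point z is the panel's outward normal. The caps lie 42 mm apart, centre to centre, along reader y.
- lamp_key (a joint): Travel of the yellow (lamp; left) key into the panel, m: 0 up, 0.005 fully down. Springs back by itself; takes about 1.5 N to start and 5 N fully down.
- zero_key_top (a point): Middle of the top of the blue (zero; middle) key of the densitometer's key row, about 77 mm above the bench when up. Cap 22 x 26 mm, stands 9 mm proud of the key panel. The panel slopes 0.22 rad (lower toward the slide's handle, reader -x); point z is the panel's outward normal. The caps lie 42 mm apart, centre to centre, along reader y.
- zero_key (a joint): Travel of the blue (zero; middle) key into the panel, m: 0 up, 0.005 fully down. Springs back by itself; takes about 1.5 N to start and 5 N fully down.
- print_key_top (a point): Middle of the top of the grey (print; right, not to be pressed) key of the densitometer's key row, about 77 mm above the bench when up. Cap 22 x 26 mm, stands 9 mm proud of the key panel. The panel slopes 0.22 rad (lower toward the slide's handle, reader -x); point z is the panel's outward normal. The caps lie 42 mm apart, centre to centre, along reader y.
- print_key (a joint): Travel of the grey (print; right, not to be pressed) key into the panel, m: 0 up, 0.005 fully down. Springs back by itself; takes about 1.5 N to start and 5 N fully down.
- strip_slide: Dark spring-return slide, 180 x 56 x 8 mm, lying on the bed with a pale film strip on it and the upright black pull tab on its outer end (see tab). Origin under its middle line in the plane of the housing's front when home (x 0, y 30, z 22 mm in the reader's frame). Axes as the reader's.
- slide_out (a joint): How far the strip slide is pulled out of the reader, m: 0 fully home, 0.09 end stop. Moves along reader -x. A spring always draws it home: about 4 N at home plus 0.6 N per 10 mm; no detent or latch.
- pointer (a point): Tip of the yellow pointer with a black line, which rides with the slide beside the tab and runs along the white scale (5 mm graduation) on the bed's right-hand rail, 37 mm above the bench. Axes as the reader's.
- red_rider: Red marker, 8 mm wide along the scale (x), 13 mm across, fixed on the right-hand scale rail 38 to 75 mm further out (reader -x) than the pointer at home. Origin at the middle of its underside, 29 mm above the bench; top 37 mm above it. Axes as the reader's. The slide is right when the pointer tip's x in this frame is 0, within the marker's width.
- gel_dish: Bystander, loose: round petri dish 66 mm across, 13 mm high, beside the bed on the left. Origin at the centre of its underside.
- lab_tweezers: Bystander, loose: steel tweezers 128 mm long (y), 13 mm wide, 10 mm high, lying beside the bed on the right. Origin at the centre of the underside.
- bench_timer: Bystander, loose: white bench timer standing on its edge, 24 x 68 x 62 mm high, to the right of the housing. Origin at the centre of its underside.
- stain_bottle: Bystander, loose: brown bottle with black cap, 48 mm across, 90 mm high, upright to the left of the housing. Origin at the centre of its underside.
- tab (a point): Point inside the upright black pull tab at a good height to grip, 68 mm above the bench. The tab is 12 mm thick along the pull (x) and 26 mm wide (y); the free part reaches from 31 mm below this point to 18 mm above it; the slide's top lies 38 mm below. Axes as the reader's. Home, it stands 60 mm in front of the reader's origin, 30 mm to its left.

How it is judged:
On the way, in this order (a step that is already met when the one before it is completed fails the run):
1. the yellow lamp key is pressed down, alone, with the slide home (value of joint lamp_key above 0.0035 m and value of joint zero_key below 0.0015 m and value of joint slide_out below 0.003 m), for 0.05 s.
2. the lamp key is up again and the blue zero key is pressed down with the slide still home (value of joint zero_key above 0.0035 m and value of joint lamp_key below 0.0015 m and value of joint slide_out below 0.003 m), for 0.05 s.
3. the slide is pulled out to the red marker and kept there by the fingers (x of pointer in the frame of red_rider between -0.004 and 0.004 m and contact force between the fingers and strip_slide above 2 N), for 1 s.
At the end, for the whole second after the job is handed in: the fingers hold the black tab (over 2 N) with the yellow pointer within 4 mm of the middle of the red marker along the scale, that is within the marker's width, the slide at rest; all keys up; the dish, tweezers, timer and bottle within 20 mm of where they stood, the bottle upright (all of step 3 and velocity of joint slide_out between -0.01 and 0.01 m/s and value of joint each of lamp_key, zero_key, print_key below 0.0015 m and distance of each of gel_dish, lab_tweezers, bench_timer, stain_bottle from where it was at the start of the episode below 0.02 m and angle between stain_bottle's own z axis and vertical below 0.3 rad); the arm keeps its last pose, push and grip.
It fails at once if the grey print key is pressed (value of joint print_key above 0.0025 m).
It fails at once if the slide snaps back (faster than 0.3 m/s) (velocity of joint slide_out below -0.3 m/s).
It fails at once if a bystander is pushed more than 30 mm (distance of any of gel_dish, lab_tweezers, bench_timer, stain_bottle from where it was at the start of the episode above 0.03 m).
It also fails if it takes over 58 s, if anything falls off the work surface, if the arm or the gripper's body presses on something with over 40 N, if the wrist force passes 120 N, or if a joint passes its speed limit or range.

### The arm

A 6-joint arm with a two-finger parallel gripper is mounted at the origin on a cart in front of the work surface, level with it; the furniture and walls round the work are solid. World frame = base frame: x ahead of the robot, y to its left, z up, the work surface at z = 0. Lengths are in m, angles in rad, forces in N, time in s.
With the tool pointing down it reaches from about 0.4 to 0.825 m from the base axis. Payload 7 kg.
Tool frame: the origin (TCP) lies on the centre line of the jaws, within the pads' length; the fingertips stand 19 mm ahead of it and the grasp point (between the pads) is the TCP; z points along the fingers, y is the line along which they close (so a half turn about z gives the same grasp; the last joint's range is limited). The gripper opens to 88 mm and grips with 3 to 60 N. Pads are 19 mm wide; open, the fingers measure 130 mm over their backs; the gripper's body (78 mm by 193 mm) begins 47 mm behind the grasp point.
Start: joints at [-0.817, 0.359, 0.012, 0, -1.224, -0.288], TCP at [0.303, -0.603, 0.246] pointing down, gripper open.
Joint ranges: [-3.07, 3.07], [-1.43, 2.12], [-1.02, 1.25], [-3.03, 1.67], [-3.05, -0], [-3.03, 3.03]. Speed limits (rad/s): [2.39, 2.39, 3.01, 3.14, 3.14, 3.14].

### API

Orientations are given as [roll, pitch, yaw] about the fixed x, y, z axes, in that order (R = Rz(yaw) Ry(pitch) Rx(roll)).
In Python, from station import arm, imaging, models gives the robot as it stands.
- The arm moves only by the tool play_rows, never from a script. Its arguments are lists of equal length, an entry for each row: "travel": the shift along the tool's x, y, z in units of 25 mm (1.0 is 25 mm), a list of three; "twist": the turn about the tool's z in units of 0.15 rad (1.0 is 0.15 rad). A call has 1 to 8 rows; each row shifts and turns the commanded pose from where the row before left it, along the tool's axes as they then stand; what a row does not reach is not made up. A row lasts 1/8 s, in which the tool goes at most 62.5 mm and 10.7 degrees, less where a joint would pass 70% of its speed; a pose out of reach is approached as far as the arm can. A call with a number of a shift or a turn outside -1 to 1 is refused whole. A call with a gripper value outside its range is refused whole. "fingers" is the opening, from 0 (shut) to 1 (fully open), set as the call begins (left out, the last holds). The fingers move at their own pace and stop on an object; "newtons" is the grip in N (left out, the last holds). Time passes only in rows, so rows that do not move let the fingers close. It gives the time, the measured TCP pose, the force, the opening and the grip force at its end, in the units of the state.
- arm.get_state(): the state, without advancing time (a new reading comes with each control period).
- imaging.grab_frame(name): name is "scene" or "side" or "wrist"; returns a dict with "pixels" (384x512x3 uint8, red, green, blue), "fx", "fy", "cx", "cy" (pixels), "R" (3x3) and "t" (3): a world point X has camera coordinates R X + t; the wrist camera has in their place "T_tool_cam" (4x4, takes a point from camera to tool coordinates, whose origin is the TCP and whose axes are the flange's). Camera axes: x right, y down, z forward; pixel columns grow to the right and rows downward; lengths in m; the calibration is good to about 2 mm. The wrist camera is an equidistant fisheye: a pixel r from the principal point sees the ray r / f radians off the axis. A picture is of the moment at which its call begins: read the wrist's pose just before it. There is no depth.
- arm.job_done(): hands the job in; it is judged then, once.
Trained networks look in the newest picture that a camera, given by its name, has taken for a name from the list of things; names that differ only in an ending like _2 or _b are one class to them, and where a whole thing is asked for, a point or a joint stands for the part that bears it (a point fixed in the world has none). Each returns a list of dicts, best first, with "confidence" (0 to 1); they miss things now and then, are a little off and sometimes report something else, mostly with a low value. They report only what shows in the picture. A call takes as long as a camera call.
- models.boxes_of(name, camera): "extent" ([centre column, centre row, width, height] in pixels, round what is visible of it).
- models.silhouettes(name, camera): "pixels" (384x512 bool, what is visible of it) and "extent" ([centre column, centre row, width, height] in pixels, round what is visible of it).
The state is a dict: "t": time; "q": joint angles; "qd": joint speeds; "joint_efforts": joint torques, N m; "eef_pos": TCP position; "ee_rot": TCP orientation; "force": force on the tool from outside, world axes, zero at the start; "moment": the same for the moment, N m; "width": finger opening in m; "gripper_force": force on a finger pad.
Only numpy, scipy, OpenCV 4.12 (cv2) and the standard library are available. Lean on these libraries where they do the work, as an engineer would, in place of code of your own. Each camera call takes 0.05 s, during which the arm holds its last target. There are 200 camera calls.

## Working session

There is one attempt and no reset: what is moved stays moved. The work goes in short steps, Python scripts to look and compute and a tool call to move; the robot and the scene stay as the last step left them, time stands still between calls to the robot, and variables do not carry over. Pictures are saved under pics/ and viewed, at most 10 in all, crops included, and the job is handed in when it is done.

Besides the shell and the picture viewer there is one more tool, called in YAML: its name, and indented under it one key for each argument. play_rows: Moves the arm, as the interface text tells. Shifts and turns lie within -1 to 1; 1 stands for 25 mm of shift or 0.15 rad of turn. Its arguments: {"type":"object","properties":{"travel":{"type":"array","items":{"type":"array","items":{"type":"number"}}},"twist":{"type":"array","items":{"type":"number"}},"fingers":{"type":"number"},"newtons":{"type":"number"}},"required":["travel","twist"]}

```bash
mkdir -p pics; cat > h.py <<'E'
import numpy as np, cv2
from station import arm, imaging, models
def save(n,f): cv2.imwrite('pics/'+n,f['pixels'][:,:,::-1])
def ray(f,u,v):
    d=np.array([(u-f['cx'])/f['fx'],(v-f['cy'])/f['fy'],1.]); R=np.array(f['R']);t=np.array(f['t'])
    return -R.T@t, R.T@d
def onz(f,u,v,z):
    c,d=ray(f,u,v); return c+d*(z-c[2])/d[2]
def proj(f,X):
    p=np.array(f['R'])@X+np.array(f['t']); return f['cx']+f['fx']*p[0]/p[2], f['cy']+f['fy']*p[1]/p[2]
E
python3 - <<'E'
from h import *
s=arm.get_state(); print({k:np.round(v,3) for k,v in s.items()})
out=[]
for c in('scene','side'):
    f=imaging.grab_frame(c); save(c+'0.png',f); print(c,f['fx'],-np.array(f['R']).T@f['t'])
    for n,z in(('lamp_key_top',.077),('zero_key_top',.077),('print_key_top',.077),('tab',.068),('pointer',.037),('red_rider',.037),('gel_dish',.006),('bench_timer',.03),('stain_bottle',.045)):
        b=models.boxes_of(n,c)
        for q in b[:2]:
            e=q['extent']; print(n,round(q['confidence'],2),np.round(e,1),np.round(onz(f,e[0],e[1],z),3))
E
```

```text
{'t': np.float64(0.0), 'q': array([-0.817,  0.359,  0.011, -0.   , -1.224, -0.288]), 'qd': array([-0.001, -0.001,  0.001,  0.   ,  0.001,  0.   ]), 'joint_efforts': array([-2.0000e-03, -5.8271e+01,  2.9304e+01,  6.9970e+00,  7.0000e-03,
       -0.0000e+00]), 'eef_pos': array([ 0.303, -0.603,  0.245]), 'ee_rot': array([ 3.14 , -0.   , -2.676]), 'force': array([0.011, 0.11 , 0.208]), 'moment': array([0.027, 0.008, 0.05 ]), 'gripper_force': np.float64(0.0), 'width': np.float64(0.088)}
scene 495.4731066858969 [0.14091613 0.76550755 0.81256948]
lamp_key_top 0.44 [229.4 211.4  16.1   9.9] [0.656 0.062 0.077]
zero_key_top 0.47 [305.1 224.1  28.6   8.5] [0.486 0.015 0.077]
zero_key_top 0.42 [239.  203.1   9.8   8.1] [0.653 0.026 0.077]
print_key_top 0.45 [249.6 193.4   9.9   8.9] [ 0.651 -0.018  0.077]
tab 0.74 [251.5 237.4  36.   29.3] [0.572 0.103 0.068]
gel_dish 0.94 [239.8 294.5  33.3  23.3] [0.538 0.208 0.006]
bench_timer 0.87 [275.1 182.8  13.9  33.1] [ 0.649 -0.139  0.03 ]
stain_bottle 0.6 [187.7 251.8  23.   41.7] [0.682 0.191 0.045]
side 364.5109832111059 [ 0.47518482 -0.77322463  0.49068872]
lamp_key_top 0.38 [253.  173.1   9.2   4.1] [0.664 0.041 0.077]
zero_key_top 0.49 [253.2 181.4  12.6   6.7] [ 0.654 -0.004  0.077]
print_key_top 0.53 [258.1 188.9  10.5   5.4] [ 0.656 -0.044  0.077]
tab 0.8 [226.3 180.7  33.5  32.4] [0.593 0.033 0.068]
pointer 0.7 [225.2 181.2  28.3  29.9] [0.598 0.09  0.037]
gel_dish 0.75 [200.  175.6  26.4  10.9] [0.54  0.203 0.006]
bench_timer 0.56 [268.1 229.8  16.8  38.5] [ 0.653 -0.145  0.03 ]
stain_bottle 0.46 [251.2 154.8  14.2  19. ] [0.702 0.227 0.045]
```

```bash
python3 - <<'E'
import cv2
a=cv2.imread('pics/scene0.png')[150:330,150:340]; b=cv2.imread('pics/side0.png')[120:270,170:330]
cv2.imwrite('pics/a.png',cv2.resize(a,None,fx=4,fy=4,interpolation=2)[:600,:800] if 0 else cv2.resize(a,(633,600),interpolation=2))
cv2.imwrite('pics/b.png',cv2.resize(b,(640,600),interpolation=2))
E
```

```text
(no output)
```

View pics/a.png

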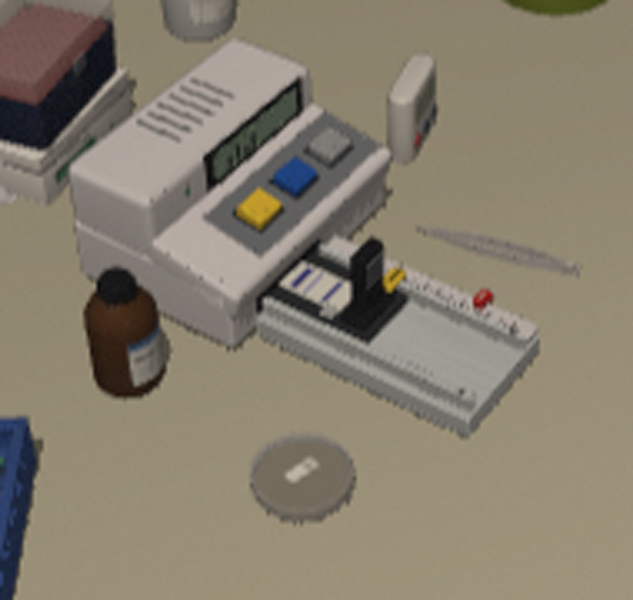

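View pics/b.png

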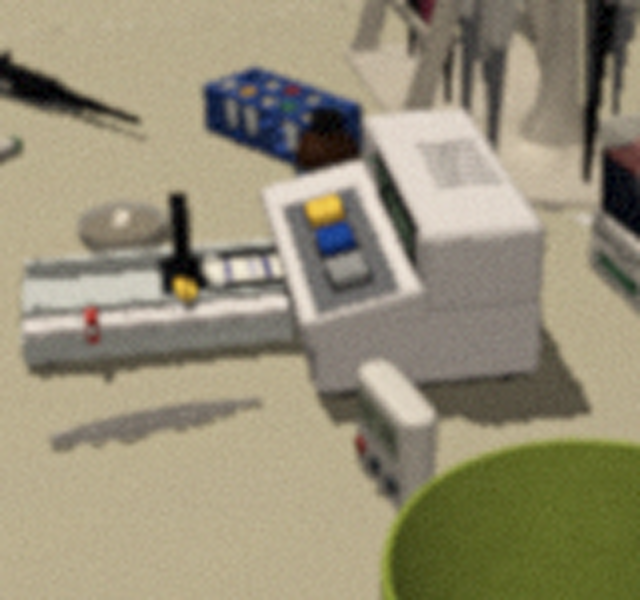

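Both views agree: the housing is at the back, the bed points to the robot, and the keys are yellow, blue and grey from left to right (scene 228,213 / 239,203 / 249,194; side 251,172 / 254,180 / 257,187). The tab tops are at scene (261,223) and side (215,169), and red at scene (295,239) and side (193,200).

```bash
cat > fit.py <<'E'
from h import *
from scipy.optimize import least_squares
F={c:imaging.grab_frame(c) for c in('scene','side')}
kx=.037
O=[('scene','L',228,212.7),('scene','Z',238.6,202.8),('scene','P',248.8,193.8),('side','L',251,172),('side','Z',253.8,179.5),('side','P',256.8,187),
('scene','T',260.7,222.9),('side','T',214.7,169.2),('scene','R',295.3,239.0),('side','R',193,199.5),
('scene','B',290,279.5),('scene','C',311.8,253)]
def pts(p):
    x,y,a,yk,rx,ry,kx=p
    m={'L':(kx,yk+.042,.077),'Z':(kx,yk,.077),'P':(kx,yk-.042,.077),'T':(-.06,.03,.086),'R':(rx,ry,.036),'B':(-.166,.072,.0),'C':(-.166,-.022,.034)}
    c,s=np.cos(a),np.sin(a)
    return {k:np.array([x+c*v[0]-s*v[1],y+s*v[0]+c*v[1],v[2]]) for k,v in m.items()}
def res(p):
    P=pts(p); return np.concatenate([np.array(proj(F[c],P[k]))-[u,v] for c,k,u,v in O]+[[(p[6]-.037)*500]])
r=least_squares(res,[.62,0,0,0,-.12,-.01,.037],loss='soft_l1')
print(np.round(r.x,4)); print(np.round(res(r.x)[:-1].reshape(-1,2),1))
for k,v in pts(r.x).items(): print(k,np.round(v,4))
E
python3 fit.py
```

```text
[ 0.6257  0.0348 -0.0811 -0.0139 -0.1202 -0.02    0.0352]
[[-0.6 -2.8]
 [-0.1 -2.4]
 [ 0.3 -2.4]
 [ 0.1 -2.1]
 [-0.3 -2.4]
 [-0.6 -2. ]
 [-0.2  0.1]
 [-0.5 -0. ]
 [-0.1 -1.6]
 [-0.7 -1.8]
 [-0.3  2.5]
 [ 1.1 -7.4]]
L [0.6631 0.06   0.077 ]
Z [0.6597 0.0181 0.077 ]
P [ 0.6563 -0.0237  0.077 ]
T [0.5684 0.0696 0.086 ]
R [0.5043 0.0246 0.036 ]
B [0.4661 0.12   0.    ]
C [0.4585 0.0263 0.034 ]
```

```bash
sed -i "s/^('scene','B'.*$/]/; s/,('side','R',193,199.5),/,('side','R',193,199.5)/; s/(rx,ry,.036)/(rx,ry,.033)/" fit.py; python3 fit.py
```

```text
[ 0.6255  0.0351 -0.0708 -0.0144 -0.1199 -0.0195  0.0354]
[[-0.4 -2.7]
 [-0.1 -2.4]
 [ 0.2 -2.5]
 [-0.1 -2.1]
 [-0.3 -2.4]
 [-0.4 -2. ]
 [ 0.2  0.1]
 [-0.7  0.1]
 [-0.1 -0.8]
 [-0.5 -0.7]]
L [0.6627 0.06   0.077 ]
Z [0.6597 0.0182 0.077 ]
P [ 0.6567 -0.0237  0.077 ]
T [0.5677 0.0692 0.086 ]
R [0.5045 0.0241 0.033 ]
B [0.465  0.1186 0.    ]
C [0.4583 0.0248 0.034 ]
```

play_rows:
  travel:
    - [0,0,0]
    - [0,0,0]
    - [0,0,0]
    - [0,0,0]
    - [-0.38,1,0]
    - [-0.38,1,0]
    - [-0.38,1,0]
    - [-0.38,1,0]
  twist: [0.9,0.9,0.9,0.88,0,0,0,0]
  fingers: 0
  newtons: 40

```text
t: 2.2
eef_pos: [0.3484, -0.5053, 0.2456]
ee_rot: [-3.141, 0.0, 3.07]
force: [0.7, 0.1, -0.2]
width: 0.0132
gripper_force: 0.0
```

play_rows:
  travel:
    - [-0.38,1,0]
    - [-0.38,1,0]
    - [-0.38,1,0]
    - [-0.38,1,0]
    - [-0.38,1,0]
    - [-0.38,1,0]
    - [-0.38,1,0]
    - [-0.38,1,0]
  twist: [0,0,0,0,0,0,0,0]

```text
t: 3.2
eef_pos: [0.4385, -0.3111, 0.2457]
ee_rot: [-3.142, 0.0, 3.07]
force: [0.7, 0.4, 0.3]
width: 0.0006
gripper_force: 0.0
```

play_rows:
  travel:
    - [-0.38,1,0]
    - [-0.38,1,0]
    - [-0.38,1,0]
    - [-0.38,1,0]
    - [-0.38,1,0]
    - [-0.38,1,0]
    - [-0.38,1,0]
    - [-0.38,1,0]
  twist: [0,0,0,0,0,0,0,0]

```text
t: 4.2
eef_pos: [0.5286, -0.117, 0.2458]
ee_rot: [3.142, 0.0, 3.07]
force: [-0.4, 0.1, -0.4]
width: 0.0001
gripper_force: 0.0
```

play_rows:
  travel:
    - [-0.38,1,0]
    - [-0.38,1,0]
    - [-0.38,1,0]
    - [-0.38,1,0]
    - [-0.38,1,0]
    - [-0.38,1,0]
    - [0,0.5,0]
    - [0,0,0]
  twist: [0,0,0,0,0,0,0,0]

```text
t: 5.2
eef_pos: [0.5966, 0.041, 0.2453]
ee_rot: [-3.141, -0.0, 3.072]
force: [-0.2, 0.3, 0.4]
width: 0.0005
gripper_force: 0.0
```

```bash
cat >> h.py <<'E'
from scipy.spatial.transform import Rotation as Ro
def wrist():
    s=arm.get_state(); f=imaging.grab_frame('wrist'); T=np.eye(4)
    T[:3,:3]=Ro.from_euler('xyz',s['ee_rot']).as_matrix(); T[:3,3]=s['eef_pos']
    f['W']=T@np.array(f['T_tool_cam']); return f
def wz(f,u,v,z):
    a,b=u-f['cx'],v-f['cy']; r=np.hypot(a,b); th=r/f['fx']
    d=f['W'][:3,:3]@np.array([np.sin(th)*a/r,np.sin(th)*b/r,np.cos(th)]); c=f['W'][:3,3]
    return c+d*(z-c[2])/d[2]
E
python3 - <<'E'
from h import *
f=wrist(); save('w1.png',f); print(f['fx'],f['cx'],f['cy'],f['W'].round(3))
for n,z in(('lamp_key_top',.077),('zero_key_top',.077),('print_key_top',.077),('tab',.068),('pointer',.037),('red_rider',.037)):
    for q in models.boxes_of(n,'wrist')[:2]:
        e=q['extent']; print(n,round(q['confidence'],2),np.round(e,1),np.round(wz(f,e[0],e[1],z),4))
cv2.imwrite('pics/w1b.png',cv2.resize(f['pixels'][:,:,::-1],(800,600),interpolation=2))
E
```

```text
297.3186396354542 253.75496829698528 193.13567766672372 [[ 0.07   0.961  0.266  0.524]
 [ 0.998 -0.067 -0.019  0.046]
 [-0.001  0.267 -0.964  0.384]
 [ 0.     0.     0.     1.   ]]
lamp_key_top 0.46 [235.3 100.2  15.7   6.4] [0.5096 0.0283 0.077 ]
print_key_top 0.69 [273.6 167.9  60.9  69.2] [0.5829 0.063  0.077 ]
tab 0.64 [274.2 167.4  59.8  64.9] [0.5841 0.0641 0.068 ]
red_rider 0.43 [235.2  96.2  17.5   4.5] [0.503  0.0262 0.037 ]
```

View pics/w1b.png

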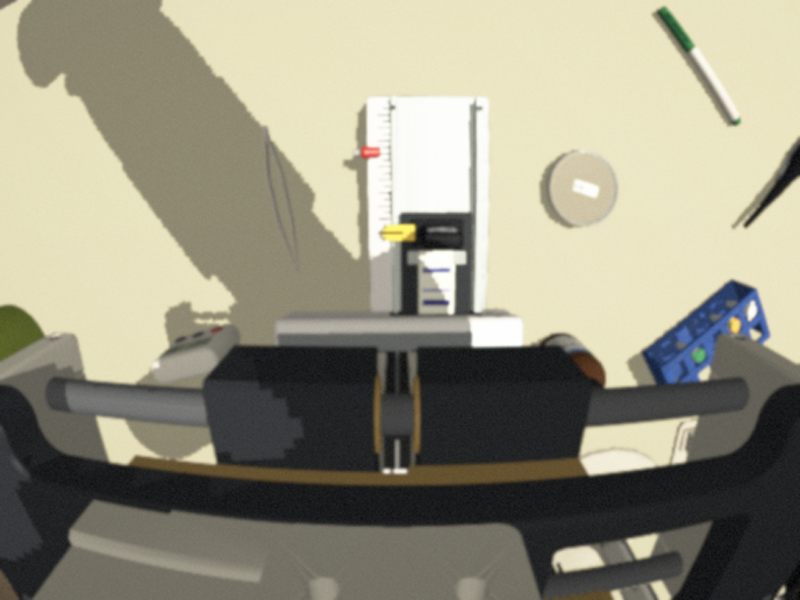

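The wrist view shows the bed's outer corners at about (367,98) and (488,98) in the x1.56 view, the red marker at (370,152), the pointer at (398,233) and the tab at about (440,234). The keys are hidden under the gripper.

```bash
cat > w.py <<'E'
from h import *
f=wrist()
k=1.5625
for n,u,v,z in(('C',367,98,.034),('B',488,98,.025),('C2',371,310,.034),('B2',486,310,.025),('red',370,152,.037),('ptr',398,232,.037),('tabtop',441,228,.086),('tabtop2',441,238,.086)):
    print(n,wz(f,u/k,v/k,z).round(4))
E
python3 w.py
```

```text
C [0.4629 0.0274 0.034 ]
B [0.4661 0.1197 0.025 ]
C2 [0.6263 0.0174 0.034 ]
B2 [0.6357 0.1103 0.025 ]
red [0.5045 0.0267 0.037 ]
ptr [0.566 0.043 0.037]
tabtop [0.5593 0.0712 0.086 ]
tabtop2 [0.5659 0.0709 0.086 ]
```

play_rows:
  travel:
    - [-0.84,0.32,0]
    - [-0.84,0.31,0]
    - [-0.82,0.31,0]
    - [0,0,1]
    - [0,0,1]
    - [0,0,1]
    - [0,0,1]
    - [0,0,1]
  twist: [0,0,0,0,0,0,0,0]

```text
t: 6.6
eef_pos: [0.6607, 0.0589, 0.1198]
ee_rot: [3.142, 0.0, 3.07]
force: [0.1, 0.1, 0.3]
width: 0.0005
gripper_force: 0.0
```

play_rows:
  travel:
    - [0,0,0.4]
    - [0,0,0]
    - [0,0,0]
  twist: [0,0,0]

```text
t: 6.98
eef_pos: [0.6614, 0.0593, 0.1117]
ee_rot: [3.141, 0.002, 3.071]
force: [-0.1, 0.6, 0.2]
width: 0.0003
gripper_force: 0.0
```

```bash
python3 - <<'E'
from h import *
o=[]
for c,r,k in(('scene',(160,240,190,290),5),('side',(140,220,200,300),5)):
    f=imaging.grab_frame(c); a=f['pixels'][r[0]:r[1],r[2]:r[3],::-1]; o.append(cv2.resize(a,(380,304),interpolation=2))
cv2.imwrite('pics/p1.png',np.hstack(o)); print(arm.get_state()['force'])
E
```

```text
[ 0.83887107 -0.23018845  0.32733267]
```

View pics/p1.png

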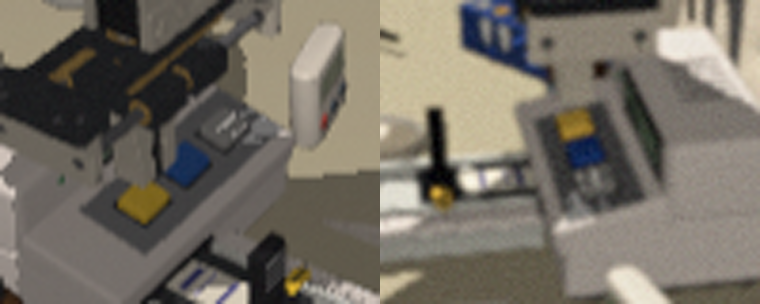

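The closed fingertips stand about 14 mm above the middle of the yellow key (scene crop 145,190), clear of the blue key.

play_rows:
  travel:
    - [0,0,0.2]
    - [0,0,0.2]
    - [0,0,0.1]
    - [0,0,0]
  twist: [0,0,0,0]

```text
t: 7.58
eef_pos: [0.6605, 0.0591, 0.0978]
ee_rot: [-3.141, -0.001, 3.07]
force: [1.0, -1.6, 0.7]
width: 0.0005
gripper_force: 0.2
```

play_rows:
  travel:
    - [0,0,0.08]
    - [0,0,0]
  twist: [0,0]

```text
t: 7.82
eef_pos: [0.6608, 0.0591, 0.0962]
ee_rot: [-3.142, 0.0, 3.07]
force: [-1.1, -1.0, 2.4]
width: 0.0002
gripper_force: 1.1
```

play_rows:
  travel:
    - [0,0,0.08]
    - [0,0,0.06]
    - [0,0,0]
  twist: [0,0,0]

```text
t: 8.2
eef_pos: [0.6613, 0.0591, 0.093]
ee_rot: [3.141, 0.001, 3.071]
force: [1.4, -1.4, 5.1]
width: 0.0004
gripper_force: 2.2
```

play_rows:
  travel:
    - [0,0,0.06]
    - [0,0,0]
  twist: [0,0]

```text
t: 8.45
eef_pos: [0.6615, 0.0591, 0.0923]
ee_rot: [3.141, 0.002, 3.071]
force: [0.1, -1.7, 8.3]
width: 0.0008
gripper_force: 4.2
```

play_rows:
  travel:
    - [0,0,0.06]
    - [0,0,0]
  twist: [0,0]

```text
t: 8.7
eef_pos: [0.6617, 0.0591, 0.0919]
ee_rot: [3.141, 0.003, 3.071]
force: [-2.5, -1.9, 15.1]
width: -0.0002
gripper_force: 8.0
```

play_rows:
  travel:
    - [0,0,-0.8]
    - [0,-0.84,0]
    - [0,-0.84,0]
    - [0,0,0.3]
    - [0,0,0.2]
    - [0,0,0.08]
    - [0,0,0]
  twist: [0,0,0,0,0,0,0]

```text
t: 9.57
eef_pos: [0.6574, 0.0172, 0.0948]
ee_rot: [-3.141, -0.001, 3.071]
force: [-2.1, -2.2, 2.2]
width: 0.0006
gripper_force: 1.5
```

play_rows:
  travel:
    - [0,0,0.08]
    - [0,0,0.06]
    - [0,0,0]
  twist: [0,0,0]

```text
t: 9.95
eef_pos: [0.6579, 0.0173, 0.0922]
ee_rot: [-3.142, 0.001, 3.071]
force: [-1.5, -3.4, 6.1]
width: 0.0002
gripper_force: 3.1
```

play_rows:
  travel:
    - [0,0,0.06]
    - [0,0,0.06]
    - [0,0,0]
  twist: [0,0,0]

```text
t: 10.32
eef_pos: [0.6582, 0.0172, 0.0915]
ee_rot: [-3.141, 0.002, 3.072]
force: [-7.8, -2.8, 20.0]
width: 0.0005
gripper_force: 10.9
```

play_rows:
  travel:
    - [0,0,-1]
    - [0,0,-1]
    - [0.95,0.46,0]
    - [0.96,0.46,0]
    - [0.95,0.46,0]
    - [0.96,0.47,0]
    - [0,0,0]
    - [0,0,0]
  twist: [0,0,0,0,0,0,0,0]
  fingers: 1

```text
t: 11.32
eef_pos: [0.5662, 0.0707, 0.1387]
ee_rot: [3.141, 0.001, 3.071]
force: [-0.3, -0.2, 0.0]
width: 0.0745
gripper_force: 0.0
```

```bash
python3 - <<'E'
from h import *
f=wrist(); s=arm.get_state();print(s['eef_pos'],s['width'])
cv2.imwrite('pics/w2.png',cv2.resize(f['pixels'][:,:,::-1],(800,600),interpolation=2))
for n in('tab','pointer','red_rider'):
    for q in models.boxes_of(n,'wrist')[:1]: print(n,q['confidence'],q['extent'])
E
```

```text
[0.56628395 0.07040847 0.13852865] 0.07900006429764003
tab 0.59 [251.1, 217.3, 77.5, 70.8]
pointer 0.7 [250.1, 217.8, 84.1, 71.8]
red_rider 0.53 [192.5, 131.6, 21.6, 10.5]
```

View pics/w2.png

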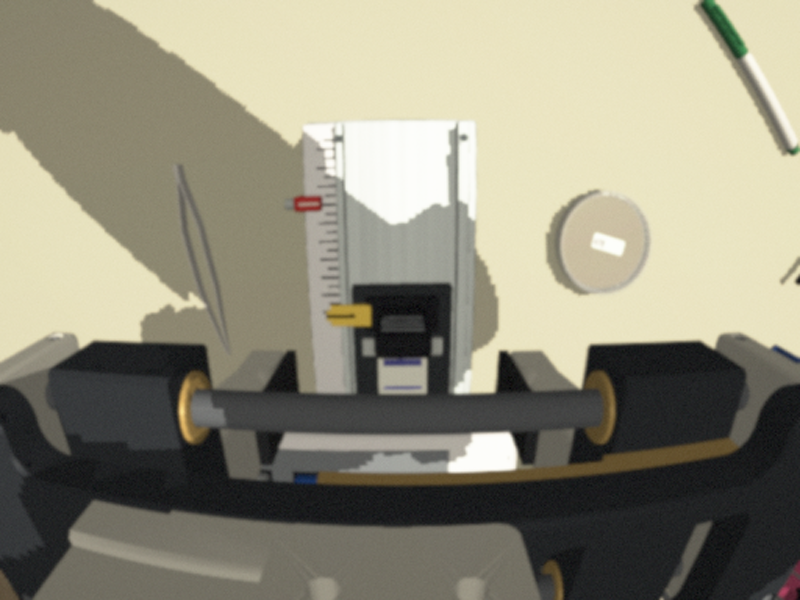

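The wrist view shows the pointer tip line at (335,316), the red marker's middle at (308,203), and the tab between the open fingers at about (403,343), all in the x1.56 view.

```bash
cat > w.py <<'E'
from h import *
f=wrist(); k=1.5625
R=lambda p: (np.array([[np.cos(.068),-np.sin(.068)],[np.sin(.068),np.cos(.068)]])@(p[:2]))
P={}
for n,u,v,z in(('red',308,203,.037),('ptr',335,316,.037),('tabA',403,332,.086),('tabB',403,356,.086),('C',303,123,.034),('C2',316,390,.034)):
    P[n]=wz(f,u/k,v/k,z); print(n,P[n].round(4))
print('pull',R(P['ptr'])-R(P['red']))
E
python3 w.py
```

```text
red [0.5035 0.0284 0.037 ]
ptr [0.5656 0.0365 0.037 ]
tabA [0.5603 0.0734 0.086 ]
tabB [0.5715 0.0726 0.086 ]
C [0.4609 0.0288 0.034 ]
C2 [0.6111 0.0195 0.034 ]
pull [0.06139942 0.01232747]
```

play_rows:
  travel:
    - [0,0.08,0.7]
    - [0,0,0.7]
    - [0,0,0.7]
    - [0,0,0.7]
    - [0,0,0]
  twist: [0,0,0,0,0]

```text
t: 12.2
eef_pos: [0.5651, 0.0716, 0.0672]
ee_rot: [-3.14, -0.003, 3.07]
force: [-0.3, -0.4, -0.5]
width: 0.0877
gripper_force: 0.0
```

play_rows:
  travel:
    - [0,0,0]
    - [0,0,0]
    - [0,0,0]
    - [0,0,0]
    - [0,0,0]
    - [0,0,0]
    - [0,0,0]
    - [0,0,0]
  twist: [0,0,0,0,0,0,0,0]
  fingers: 0
  newtons: 45

```text
t: 13.2
eef_pos: [0.5659, 0.0733, 0.0686]
ee_rot: [3.14, 0.0, 3.071]
force: [-1.7, 6.8, 0.5]
width: 0.0254
gripper_force: 45.0
```

play_rows:
  travel:
    - [0.1,0.04,0]
    - [0.2,0,0]
    - [0.4,0,0]
    - [0.4,0,0]
    - [0.4,0,0]
    - [0.4,0,0]
    - [0.2,0,0]
    - [0.1,0,0]
  twist: [0,0,0,0,0,0,0,0]

```text
t: 14.2
eef_pos: [0.5112, 0.0767, 0.0686]
ee_rot: [-3.141, 0.001, 3.071]
force: [6.6, -3.1, -6.7]
width: 0.0258
gripper_force: 45.0
```

play_rows:
  travel:
    - [0.1,0,0]
    - [0,0,0]
    - [0,0,0]
  twist: [0,0,0]

```text
t: 14.58
eef_pos: [0.5089, 0.0768, 0.0686]
ee_rot: [-3.141, 0.001, 3.071]
force: [6.3, -3.6, -5.3]
width: 0.0254
gripper_force: 45.0
```

```bash
python3 - <<'E'
from h import *
f=wrist(); cv2.imwrite('pics/w3.png',cv2.resize(f['pixels'][90:290,120:390,::-1],(810-10,593),interpolation=2)); np.savez('w3.npz',**f)
g=imaging.grab_frame('side'); save('s3.png',g)
E
```

```text
(no output)
```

View pics/w3.png

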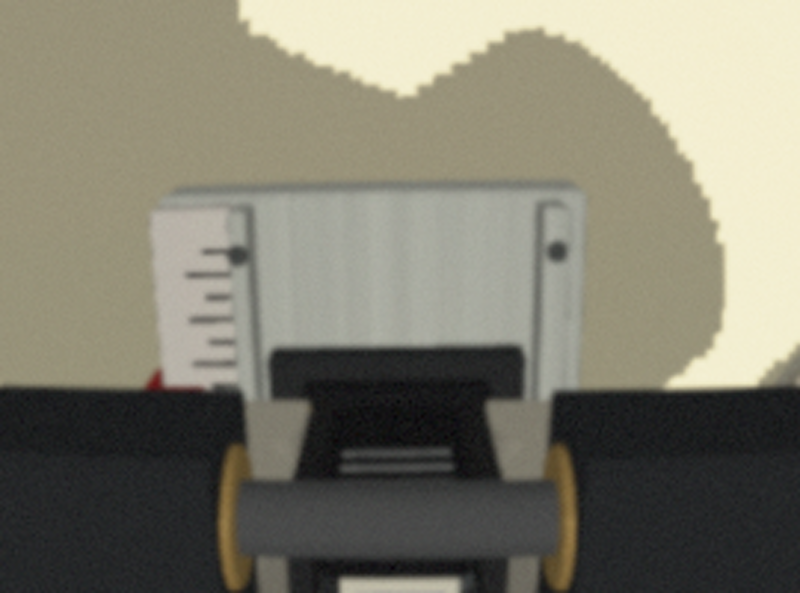

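The finger block hides the pointer and most of the red marker in the wrist view, whose edge is at (155,380). I'll finish the pull to about 61.4 mm and check with the side camera.

play_rows:
  travel:
    - [0.09,0,0]
    - [0.08,0,0]
    - [0,0,0]
    - [0,0,0]
  twist: [0,0,0,0]

```text
t: 15.18
eef_pos: [0.5047, 0.0771, 0.0686]
ee_rot: [-3.141, 0.001, 3.071]
force: [8.5, -4.3, -6.4]
width: 0.0255
gripper_force: 45.0
```

```bash
python3 - <<'E'
from h import *
s=arm.get_state();print(s['eef_pos'],s['gripper_force'])
o=[]
for c,(y,x) in(('side',(170,170)),('scene',(210,265))):
    f=imaging.grab_frame(c); save(c+'4.png',f); o.append(cv2.resize(f['pixels'][y:y+50,x:x+50,::-1],(400,400),interpolation=cv2.INTER_CUBIC))
    for n in('pointer','red_rider'):
        for q in models.silhouettes(n,c)[:1]: print(c,n,q['confidence'],q['extent'])
cv2.imwrite('pics/p4.png',np.hstack(o))
E
```

```text
[0.50471478 0.07710449 0.06859155] 44.99861240386963
side pointer 0.81 [213.8, 190.1, 51.6, 23.0]
scene pointer 0.8 [263.8, 246.5, 63.9, 33.8]
```

View pics/p4.png

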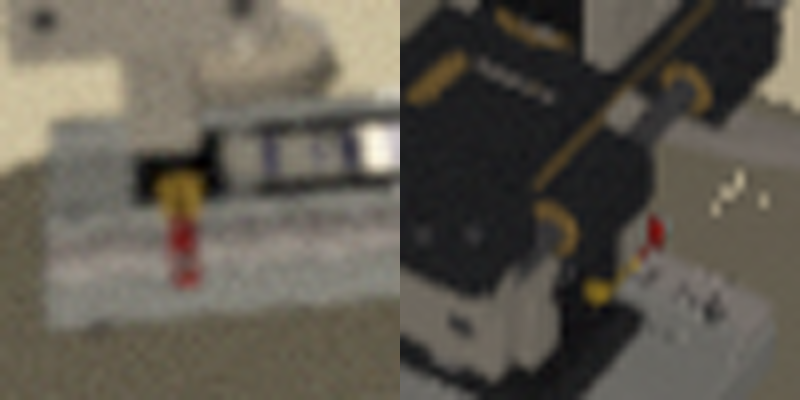

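The side crop shows the yellow pointer (180,190) standing over the red marker (183,240). I'll measure the offset by colour centroids.

```bash
python3 - <<'E'
from h import *
f=imaging.grab_frame('side'); h=cv2.cvtColor(f['pixels'],cv2.COLOR_RGB2HSV).astype(int)
sub=np.zeros(h.shape[:2],bool); sub[186:210,185:202]=1
Y=sub&(h[...,0]>15)&(h[...,0]<32)&(h[...,1]>120)&(h[...,2]>80); Rm=sub&((h[...,0]<8)|(h[...,0]>172))&(h[...,1]>120)
for a in(-.060,-.071):
  q=[]
  for n,M in(('y',Y),('r',Rm)):
    v,u=np.nonzero(M); u0,v0=u.mean(),v.mean(); w=onz(f,u0,v0,.036); 
    q.append(np.cos(a)*w[0]+np.sin(a)*w[1]); print(n,M.sum(),u0.round(2),v0.round(2),w.round(4))
  print('pointer-red along x',q[0]-q[1])
E
```

```text
y 24 192.08 193.92 [0.5054 0.0438 0.036 ]
r 9 192.56 200.0 [0.5039 0.013  0.036 ]
pointer-red along x -0.00035632330845769555
y 24 192.08 193.92 [0.5054 0.0438 0.036 ]
r 9 192.56 200.0 [0.5039 0.013  0.036 ]
pointer-red along x -0.0006961357314307914
```

The pointer sits within about 1 mm of the red middle, and the pull length agrees. Next is the hold.

play_rows:
  travel:
    - [0,0,0]
    - [0,0,0]
    - [0,0,0]
    - [0,0,0]
    - [0,0,0]
    - [0,0,0]
    - [0,0,0]
    - [0,0,0]
  twist: [0,0,0,0,0,0,0,0]

```text
t: 16.52
eef_pos: [0.5047, 0.0771, 0.0686]
ee_rot: [-3.141, 0.001, 3.07]
force: [6.9, -4.3, -5.3]
width: 0.0257
gripper_force: 45.0
```

play_rows:
  travel:
    - [0,0,0]
    - [0,0,0]
    - [0,0,0]
    - [0,0,0]
    - [0,0,0]
    - [0,0,0]
    - [0,0,0]
    - [0,0,0]
  twist: [0,0,0,0,0,0,0,0]

```text
t: 17.52
eef_pos: [0.5048, 0.0771, 0.0686]
ee_rot: [-3.141, 0.001, 3.07]
force: [6.1, -3.7, -5.5]
width: 0.0258
gripper_force: 45.0
```

play_rows:
  travel:
    - [0,0,0]
    - [0,0,0]
    - [0,0,0]
    - [0,0,0]
  twist: [0,0,0,0]

```text
t: 18.02
eef_pos: [0.5047, 0.0771, 0.0686]
ee_rot: [-3.141, 0.001, 3.07]
force: [7.4, -4.5, -5.8]
width: 0.0258
gripper_force: 45.0
```

```bash
python3 -c "
from h import *
s=arm.get_state();print(s['eef_pos'],s['gripper_force'],s['force']);print(arm.job_done())"
```

```text
[0.50472068 0.07711    0.06856388] 44.99862313270569 [ 7.44101496 -4.49577098 -5.7611099 ]
the job is handed in; nothing more can be done
None
```

I pressed and released the lamp key, then the zero key, and pulled the slide out until the pointer stood within about 1 mm of the red marker's middle. I held it there for over two seconds and handed in at about 18 s, still gripping the tab; no verdict came back.

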